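# Sort the worktop: tools, jars and cap to their trays

### The arm

A 7-joint arm with a two-finger parallel gripper is mounted at the origin on the work surface. World frame = base frame: x ahead of the robot, y to its left, z up, the work surface at z = 0. Lengths are in m, angles in rad, forces in N, time in s.
With the tool pointing down it reaches from about 0.35 to 0.775 m from the base axis. Payload 3.1 kg.
Tool frame: the origin (TCP) lies at the very end of the fingers, on their centre line; the grasp point (between the pads) lies 19 mm behind it; z points along the fingers, y is the direction in which the jaws open and shut (so a half turn about z gives the same grasp; the last joint's range is limited). The gripper opens to 85 mm and grips with 20 to 120 N. Pads are 22 mm wide; open, the fingers measure 114 mm over their backs; the gripper's body (76 mm by 85 mm) begins 54 mm behind the grasp point. The pads swing forward as they close: fully open they stand 13 mm farther back than shut.
Start: joints at [1.214, 0.311, 0.014, 1.512, -0.004, 1.319, -0.027], TCP at [0.17, -0.523, 0.231] pointing down, gripper open.
Joint ranges: [-2.7, 2.7], [-0.3, 1.91], [-1.27, 1.3], [0.12, 2.57], [-1.44, 4.58], [0.2, 2.03], [-3.05, 3.05]. Speed limits (rad/s): [2.79, 2.79, 3.14, 3.14, 3.14, 3.14, 3.14].

### API

Orientations are given as a 3x3 rotation matrix whose columns are the frame's x, y, z axes.
In Python, from plant import * gives the robot as it stands. The module is installed in compiled form; this text tells all that it offers.
- The arm moves only by the shell command python3 -m pendant 'ROWS' [FORCE]. ROWS is JSON, one flat list of numbers, 5 for each row, row after row: the gripper's target within -1 to 1 (shut at 1, half-way at 0, fully open at -1), then the shift along the world's x, y, z in cm, then the turn about the world's z in degrees. In form: [claw, x, y, z, turn, claw, x, y, z, turn, ...]. A call has 1 to 8 rows; each row is the pose to reach, as a shift and turn from the pose commanded when the call began; what a row does not reach only later rows make up. A row lasts 1/12 s, in which the tool goes at most 41.7 mm and 7.16 degrees, less where a joint would pass 70% of its speed; a pose out of reach is approached as far as the arm can. A call with a gripper value outside its range is refused whole. The fingers move at their own pace and stop on an object; FORCE is the grip in N (left out, the last holds). Time passes only in rows, so rows that repeat a pose let the fingers close. It gives the time, the measured TCP pose, the force and the opening at its end, in the units of the state.
- sense(): the state, without advancing time (a new reading comes with each control period).
- snapshot(name): name is "scene" or "top" or "wrist"; returns the picture (384x512x3 uint8, red, green, blue); there is no depth.
- camera_info(name): a dict with "fx", "fy", "cx", "cy" (pixels), "dist_coeffs" ([k1, k2, p1, p2, k3] as OpenCV has them; the pictures are not rectified), "extrinsics" (4x4, takes a point from world to camera coordinates). Camera axes: x right, y down, z forward; pixel columns grow to the right and rows downward; lengths in m; the calibration is good to about 2 mm. A picture is of the moment at which its call begins: read the wrist's pose just before it. camera_info takes no time and is no camera call; for the wrist camera it gives the pose at the moment of the call.
- job_done(): hands the job in, once; it reports no verdict.
The state is a dict: "clock": time; "qpos": joint angles; "qd": joint speeds; "joint_torque": joint torques, N m; "tool_pos": TCP position; "tool_rot": TCP orientation; "force": force on the tool from outside, world axes, zero at the start; "torque": the same for the moment, N m; "finger_gap": finger opening in m.
Only numpy, scipy, OpenCV 4.12 (cv2) and the standard library are available. Lean on these libraries where they do the work, as an engineer would, in place of code of your own. Each camera call takes 0.05 s, during which the arm holds its last target. There are 200 camera calls.

### The job

Put away what was left out on the worktop, each kind where it belongs: lay the bamboo spatula and the flat whisk side by side in the long tray, flat on its floor and lengthwise; stand the glass jar and the square tin upright in the short tray; and lay the loose steel twist cap flat in the middle of the round saucer. Leave the wooden egg cup and the pepper shaker standing where they are.

Things in the scene. Friction and masses are not known exactly. Their poses are not given: they have to be found in the camera images.
- spatula_mid (a point): Small bamboo spatula lying flat, 160 mm long. The point is the middle of its length, half-way up its handle (7 above what it lies on). Its x axis runs along the spatula towards the blade, z up. Handle 16 wide and 14 high from x = -80 to +32, so the point lies in the handle and it can be gripped there; flat blade 40 wide, 6 thick from x = +38 to +80. Sizes in mm.
- whisk_mid (a point): Yellow silicone flat whisk (flat loops, not a balloon) lying flat, 160 mm long. The point is the middle of its length, half-way up its handle (7 above what it lies on). Its x axis runs along the whisk towards the loops, z up. Handle 16 wide and 14 high from x = -80 to +30, so it can be gripped at the point; the loops are 40 wide, 6 thick, up to x = +80. Sizes in mm.
- jar_mid (a point): Small round glass jar closed with a steel twist cap, standing upright, 70 high; glass body 48 in diameter up to a height of 50, cap 36 in diameter on top (height 56 to 70). The point is its centre, 35 above its underside; z is up its axis. Sizes in mm.
- tin_mid (a point): Square tea tin with a square steel lid, standing upright: body 52 by 52 and 40 high, lid 54 by 54 on top, 50 high in all. The point is its centre, 25 above its underside; x and y are square to its sides, z is up. Sizes in mm.
- cap_mid (a point): Loose steel twist cap, a disc 55 in diameter and 16 high lying flat on the worktop, no jar under it. The point is its centre, 8 above its underside; z is up. Sizes in mm.
- tool_tray: The long wooden tray, fixed to the worktop. Origin: centre of its underside. Its long axis is its own y: outside 226 along y and 118 along x, walls 4 thick, inner floor 4 above the underside, rim 10 above the underside. Inside 218 by 110: room for two tools side by side along y. Sizes in mm.
- jar_tray: The short wooden tray, fixed to the worktop. Origin: centre of its underside. Its longer side is its own y: outside 156 along y and 98 along x, walls 4 thick, inner floor 4 above the underside, rim 12 above the underside. Inside 148 by 90: the jar and the tin fit one beside the other along y. Sizes in mm.
- saucer: Round shallow white saucer, fixed to the worktop, 140 in diameter. Origin: centre of its underside. Inner floor 4 above the underside and about 124 across, rim 9 above the underside. Sizes in mm.
- egg_cup_mid (a point): Bystander: dark wooden egg cup standing among the things to sort, 48 high, 46 across the mouth. The point is its centre, 24 above its underside. Sizes in mm.
- shaker_mid (a point): Bystander: glass pepper shaker with a steel top standing at the left, 70 high, 38 in diameter. The point is its centre, 35 above its underside. Sizes in mm.
Things that resemble listed ones, but are neither listed nor needed, are in the scene too. There is more than one size of the saucer; the one meant has the size given above.

How it is judged:
By the outcome, as a careful person would: the job done as asked, in the order asked, and still so for the second after the job is handed in, with the robot touching nothing.
It also fails if it takes over 112 s, if anything falls off the work surface, if the arm or the gripper's body presses on something with over 40 N, if the wrist force passes 120 N, or if a joint passes its speed limit or range.

## Working session

There is one attempt and no reset: what is moved stays moved. The work goes in short steps, Python scripts to look and compute and a shell command to move; the robot and the scene stay as the last step left them, time stands still between calls to the robot, and variables do not carry over. Pictures are saved under pics/ and viewed, about 12 in all and at most 16, crops included, and the job is handed in when it is done.

```bash
mkdir -p pics; cat > h.py <<'E'
from plant import *
import numpy as np, cv2
def ray(name,uv,info=None):
    c=info or camera_info(name); K=np.array([[c["fx"],0,c["cx"]],[0,c["fy"],c["cy"]],[0,0,1.]])
    p=cv2.undistortPoints(np.array(uv,float).reshape(-1,1,2),K,np.array(c["dist_coeffs"],float)).reshape(-1,2)
    T=np.array(c["extrinsics"]);R=T[:3,:3];o=-R.T@T[:3,3]
    return o,(np.c_[p,np.ones(len(p))])@R
def onz(name,uv,z,info=None):
    o,d=ray(name,uv,info); z=np.broadcast_to(z,len(d)); s=(z-o[2])/d[:,2]; return o+d*s[:,None]
def proj(name,P):
    c=camera_info(name);K=np.array([[c["fx"],0,c["cx"]],[0,c["fy"],c["cy"]],[0,0,1.]]);T=np.array(c["extrinsics"])
    return cv2.projectPoints(np.array(P,float).reshape(-1,1,3),cv2.Rodrigues(T[:3,:3])[0],T[:3,3],K,np.array(c["dist_coeffs"],float))[0].reshape(-1,2)
def save(img,fn): cv2.imwrite("pics/"+fn,cv2.cvtColor(img,cv2.COLOR_RGB2BGR))
E
python3 - <<'E'
from h import *
for n in("top","scene"):
    im=snapshot(n); save(im,n+"0.png"); save(cv2.resize(im,(800,600),interpolation=cv2.INTER_CUBIC),n+"0b.png")
    o,_=ray(n,[[256,192]]); print(n,o.round(3),onz(n,[[0,0],[511,0],[511,383],[0,383]],0).round(3).tolist())
s=sense();print(s["tool_pos"],s["tool_rot"],s["finger_gap"],s["clock"])
E
```

```text
top [ 0.232 -0.011  1.092] [[1.082, 0.874, 0.0], [1.159, -0.871, 0.0], [-0.056, -0.749, 0.0], [-0.114, 0.659, 0.0]]
scene [ 1.093 -0.808  0.839] [[-6.604, 1.862, 0.0], [0.565, 6.072, 0.0], [1.322, -0.165, 0.0], [0.369, -0.882, 0.0]]
[ 0.17010345 -0.52235898  0.23034416] [[ 9.50837058e-01  3.09690771e-01 -7.18259716e-04]
 [ 3.09691595e-01 -9.50835028e-01  1.96618396e-03]
 [-7.40374713e-05 -2.09195957e-03 -9.99997809e-01]] 0.08498939906574358 0.1
```

View pics/top0b.png

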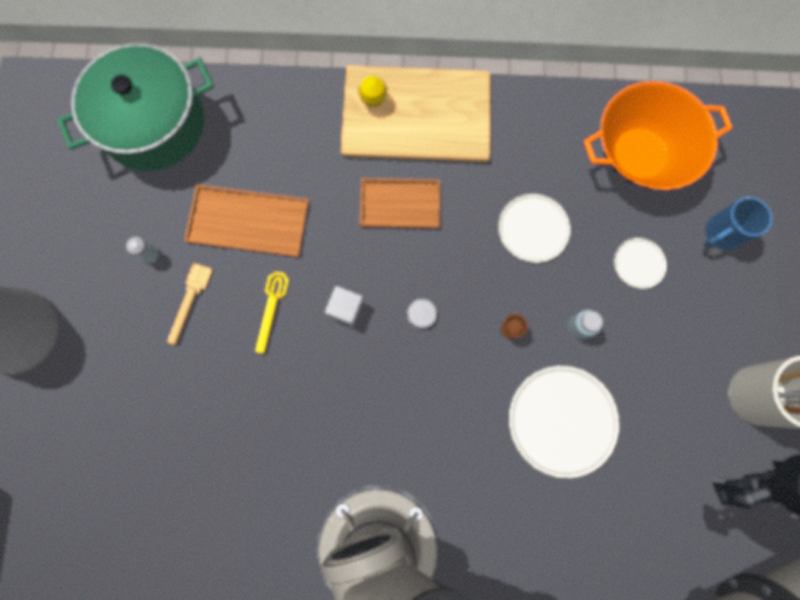

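View pics/scene0b.png

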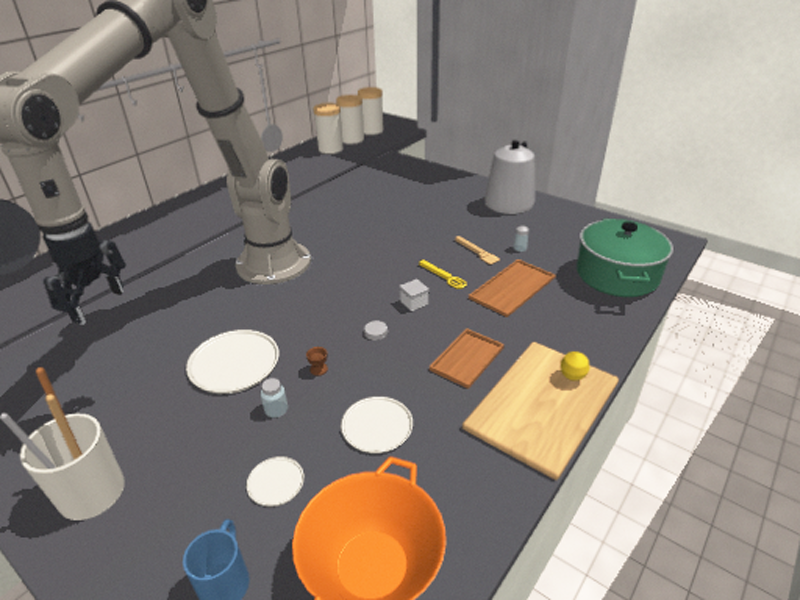

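Top view, in 800×600 pixels:
- **Spatula:** (190,305)
- **Whisk:** (270,312)
- **Tin:** (344,305)
- **Cap:** (422,313)
- **Egg cup:** (514,326)
- **Jar:** (588,323)
- **Shaker:** (140,248)
- **Long tray:** (248,220)
- **Short tray:** (400,203)

What could be mistaken:
- **Saucers:** there are three white plates, at (535,228), (640,263) and (564,421). I'll choose the one measuring 140 mm.
- **Jar:** the shaker at (140,248) looks like it.
- **Cap:** the capped jar top at (588,323) looks like it.
- **Spatula:** the tools in the crock at (790,390) look like it.

Next I measure.

```bash
python3 - <<'E'
from h import *
im=cv2.cvtColor(cv2.imread("pics/top0.png"),cv2.COLOR_BGR2RGB)
hsv=cv2.cvtColor(im,cv2.COLOR_RGB2HSV)
m=(((hsv[...,1]>90)|(hsv[...,2]>135))*255).astype(np.uint8)
seeds=dict(spat=(118,200,.007),whisk=(172,205,.007),tin=(221,194,.05),cap=(270,200,.016),egg=(329,209,.048),jar=(378,206,.07),shak=(87,157,.07),
 s1=(342,146,.009),s2=(410,168,.009),s3=(361,270,.009),tt=(158,141,.010),jt=(256,130,.012))
n,l,st,_=cv2.connectedComponentsWithStats(m)
for k,(u,v,z) in seeds.items():
    i=l[v,u]
    if i==0:
        w=l[v-5:v+6,u-5:u+6];w=w[w>0]; 
        if len(w)==0: print(k,"none",hsv[v,u]);continue
        i=np.bincount(w).argmax()
    c=max(cv2.findContours((l==i).astype(np.uint8),0,1)[0],key=cv2.contourArea).reshape(-1,2)
    P=onz("top",c,z)[:,:2].astype(np.float32)*1000
    (cx,cy),(w,h),a=cv2.minAreaRect(P)
    # area centroid
    v,u=np.nonzero(l==i);Q=onz("top",np.c_[u,v],z)[:,:2]*1000
    ev=np.linalg.eigh(np.cov(Q.T))[1][:,1]
    print(k,"rect",np.round([cx,cy,w,h,a],1),"circ",np.round(cv2.minEnclosingCircle(P)[1]*2),"cent",Q.mean(0).round(1),"ang",np.degrees(np.arctan2(ev[1],ev[0])).round(1),st[i].tolist())
big=cv2.resize(im[90:230,60:420],None,fx=2.2,fy=2.2,interpolation=cv2.INTER_CUBIC);save(big,"crop1.png")
E
```

```text
spat rect [426.1 384.1  45.1 165.1  74.3] circ 166.0 cent [438.9 381.6] ang 163.4 [106, 168, 30, 53, 525]
whisk rect [418.2 224.5  45.1 165.   80.6] circ 165.0 cent [427.8 223.2] ang 170.3 [163, 173, 23, 54, 532]
tin rect [430.7  81.7  58.   58.2  70.7] circ 74.0 cent [430.6  81.6] ang 134.5 [207, 183, 25, 24, 398]
cap rect [426.2 -64.8  54.   56.2   2.4] circ 58.0 cent [426.5 -64.5] ang 149.9 [260, 191, 20, 19, 293]
egg rect [ 4.029e+02 -2.324e+02  4.380e+01  4.300e+01  2.000e-01] circ 50.0 cent [ 402.5 -232.9] ang 126.2 [321, 201, 16, 16, 199]
jar rect [ 413.5 -362.6   46.4   49.7   45.5] circ 53.0 cent [ 412.8 -361.6] ang 104.7 [367, 198, 19, 17, 249]
shak rect [521.  471.7  33.9  31.8   7.4] circ 36.0 cent [521.5 471.6] ang -173.5 [80, 151, 12, 12, 116]
s1 rect [ 608.4 -281.6  143.5  144.    45.2] circ 146.0 cent [ 607.  -280.9] ang 111.1 [318, 123, 48, 46, 1687]
s2 rect [ 544.5 -486.2  100.6  105.3    2.5] circ 106.0 cent [ 544.1 -487. ] ang 98.6 [392, 152, 35, 33, 913]
s3 rect [ 237.9 -332.6  204.9  205.5   88. ] circ 208.0 cent [ 236.3 -332.9] ang 109.8 [325, 233, 72, 74, 4139]
tt rect [599.1 285.3 231.6 124.3  84.5] circ 256.0 cent [598.5 284.8] ang 84.7 [118, 118, 80, 47, 2867]
jt rect [646.9 -14.3 104.4 158.5   1.4] circ 182.0 cent [646.2 -15.2] ang 91.6 [230, 113, 52, 33, 1650]
```

View pics/crop1.png

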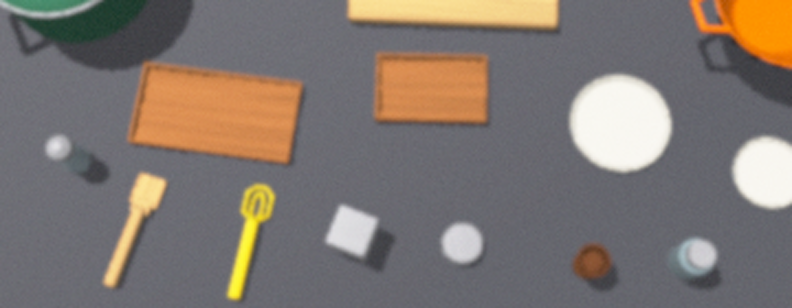

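The 140 mm saucer is s1, at (0.608,-0.281): its diameter measures 144, the others 105 and 205. The crop confirms the choices: spatula (135,230), whisk (250,240), tin (352,230), cap (462,243), egg cup (592,262) and jar (697,257). All sizes agree with the description. I go to the spatula.

```bash
python3 -m pendant '[-0.2,3.5,5,0,-7, -0.2,7,10,0,-14, -0.2,10,14,0,-21, -0.2,13,18,0,-28, -0.2,16,22,0,-34, -0.2,18,25.5,0,-34, -0.2,19.5,29,0,-34, -0.2,20.5,33,0,-34]' 40
```

```text
clock: 0.77
tool_pos: [0.3446, -0.2595, 0.231]
tool_rot: [[0.961, -0.275, 0.0], [-0.275, -0.961, 0.0], [0.0, -0.0, -1.0]]
force: [1.1, -0.8, 0.6]
finger_gap: 0.0513
```

```bash
python3 -m pendant '[-0.2,5,33,0,0, -0.2,5,33,0,0, -0.2,5,33,0,0, -0.2,5,33,0,0, -0.2,5,33,0,0, -0.2,5,33,0,0, -0.2,5,33,0,0, -0.2,5,33,0,0]'; python3 -m pendant '[-0.2,0,12,0,0, -0.2,0,20,0,0, -0.2,0,24,0,0, -0.2,0,24,0,0, -0.2,0,24,0,0, -0.2,0,24,0,0, -0.2,0,24,0,0, -0.2,0,24,0,0]'
cat > w.py <<'E'
import sys
from h import *
s=sense();info=camera_info("wrist");im=snapshot("wrist");save(im,sys.argv[1]+".png")
import pickle;pickle.dump((info,s),open("pics/"+sys.argv[1]+".pkl","wb"))
print(s["clock"],s["tool_pos"].round(4) if hasattr(s["tool_pos"],"round") else s["tool_pos"],np.degrees(np.arctan2(s["tool_rot"][1][1],s["tool_rot"][0][1])))
print(ray("wrist",[[256,192]],info)[0],onz("wrist",[[256,192],[0,0],[511,0],[511,383],[0,383]],0,info).round(3).tolist())
E
python3 w.py w1
```

```text
clock: 1.43
tool_pos: [0.393, 0.07, 0.2312]
tool_rot: [[0.961, -0.275, 0.0], [-0.275, -0.961, -0.001], [0.0, 0.001, -1.0]]
force: [1.6, -0.9, -0.4]
finger_gap: 0.0515
clock: 2.1
tool_pos: [0.3921, 0.3101, 0.2307]
tool_rot: [[0.963, -0.27, -0.002], [-0.27, -0.963, 0.0], [-0.002, 0.0, -1.0]]
force: [-0.9, -0.4, -0.0]
finger_gap: 0.0515
2.1 [0.3921 0.3101 0.2307] -105.66244188248493
[0.4690366  0.28848829 0.37437794] [[0.355, 0.319, 0.0], [0.636, 0.525, 0.0], [0.489, -0.002, 0.0], [-0.068, 0.008, 0.0], [0.154, 0.804, 0.0]]
```

View pics/w1.png

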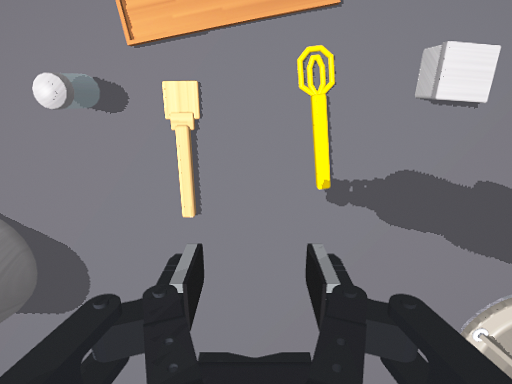

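Wrist view: the spatula runs from (188,215) to the blade at (181,82), the whisk from (323,187) to (316,47). The tin lid is at (465,70), the shaker at (55,90), and the tool tray is at the top.

```bash
cat > lay.py <<'E'
import sys,pickle
from h import *
def lying(fn,cond):
    im=cv2.imread("pics/"+fn+".png");hsv=cv2.cvtColor(im,cv2.COLOR_BGR2HSV).astype(int)
    info,_=pickle.load(open("pics/"+fn+".pkl","rb"))
    l=cv2.connectedComponents(cond(hsv).astype(np.uint8))[1]
    i=np.bincount(l[l>0]).argmax()
    v,u=np.nonzero(l==i);Q=onz("wrist",np.c_[u,v],.010,info)[:,:2]*1000
    (cx,cy),wh,a=cv2.minAreaRect(Q.astype(np.float32))
    ev=np.linalg.eigh(np.cov(Q.T))[1][:,1];e=ev if ev[0]>0 else -ev
    t=(Q-[cx,cy])@e;n=(Q-[cx,cy])@[-e[1],e[0]]
    hd=(t>-70)&(t<20);k=np.polyfit(t[hd],n[hd],1)  # handle centreline
    print("rect",np.round([cx,cy,*wh,a],1),"pca",np.degrees(np.arctan2(e[1],e[0])).round(1),"handle ang",(np.degrees(np.arctan2(e[1],e[0]))+np.degrees(np.arctan(k[0]))).round(1),"handle at mid",(np.array([cx,cy])+k[1]*np.array([-e[1],e[0]])).round(1),"t",t.min().round(1),t.max().round(1))
E
python3 - <<'E'
from lay import *
X,Y=np.meshgrid(np.arange(512),np.arange(384))
lying("w1",lambda h:(h[...,0]<25)&(h[...,1]>70)&(h[...,2]>120)&(X>130)&(X<230)&(Y>60)&(Y<240))
lying("w1",lambda h:(h[...,0]>22)&(h[...,1]>140)&(h[...,2]>90)&(X>270)&(X<360)&(Y>30)&(Y<240))
E
```

```text
rect [429.3 388.6  38.4 160.4  68.8] pca -15.4 handle ang -15.7 handle at mid [426.9 379.8] t -81.2 78.5
rect [419.3 226.3  39.3 160.   81.7] pca -8.3 handle ang -8.9 handle at mid [419.3 225.8] t -80.0 80.0
```

```bash
python3 -m pendant '[-0.2,3.4,7.2,0,0, -0.2,3.4,7.2,-3,0, -0.2,3.4,7.2,-8,0, -0.2,3.4,7.2,-12,0, -0.2,3.4,7.2,-16,0, -0.2,3.4,7.2,-20,0, -0.2,3.4,7.2,-22.5,0, -0.2,3.4,7.2,-22.7,0]' 40; python3 -m pendant '[0.4,0,0,0,0, 1,0,0,0,0, 1,0,0,0,0, 1,0,0,0,0, 1,0,0,0,0, 1,0,0,0,0]'
```

```text
clock: 2.82
tool_pos: [0.4268, 0.3744, -0.0011]
tool_rot: [[0.96, -0.278, -0.006], [-0.278, -0.96, -0.008], [-0.003, 0.009, -1.0]]
force: [-0.2, -1.2, 0.8]
finger_gap: 0.0511
clock: 3.32
tool_pos: [0.4292, 0.3811, 0.007]
tool_rot: [[0.961, -0.275, 0.004], [-0.275, -0.961, 0.002], [0.003, -0.003, -1.0]]
force: [-0.5, -1.0, 7.3]
finger_gap: 0.0144
```

```bash
python3 -m pendant '[1,0,0,3,0, 1,0,0,7,0, 1,0,0,10,-7, 1,4,-2,10,-14, 1,8,-4,10,-21, 1,12,-6,10,-28, 1,16,-8,10,-35, 1,19.4,-9.8,10,-42]';python3 -m pendant '[1,0,0,0,-7, 1,0,0,0,-14, 1,0,0,0,-21, 1,0,0,0,-28, 1,0,0,0,-35, 1,0,0,0,-37.7, 1,0,0,0,-37.7]'; python3 w.py w2
```

```text
clock: 3.98
tool_pos: [0.6151, 0.2858, 0.1061]
tool_rot: [[0.526, -0.85, 0.002], [-0.85, -0.526, 0.002], [-0.001, -0.003, -1.0]]
force: [0.9, -0.8, -1.9]
finger_gap: 0.0146
clock: 4.57
tool_pos: [0.6118, 0.2822, 0.1008]
tool_rot: [[-0.062, -0.998, 0.0], [-0.998, 0.062, 0.014], [-0.014, 0.001, -1.0]]
force: [0.3, -1.3, -3.9]
finger_gap: 0.0149
4.5667 [0.6118 0.2822 0.1008] 176.4511538064965
[0.60736869 0.20105328 0.24349824] [[0.611, 0.281, 0.0], [0.78, 0.131, 0.0], [0.426, 0.152, 0.0], [0.352, 0.513, 0.0], [0.896, 0.479, 0.0]]
```

View pics/w2.png

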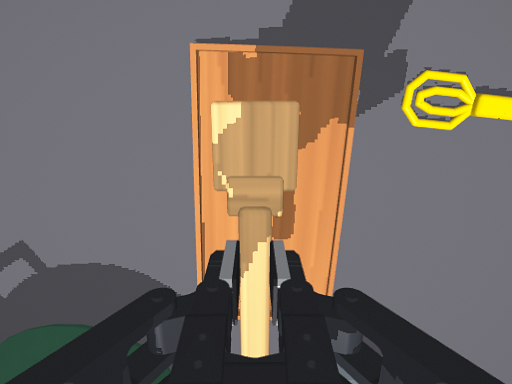

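The spatula is held with its blade at (256,145), over the tray. The tray's far corners are at (192,45) and (362,51).

```bash
python3 - <<'E'
from h import *; import pickle
info,s=pickle.load(open("pics/w2.pkl","rb"))
P=onz("wrist",[[192,45],[362,51],[200,250],[334,292]],.010,info)*1000
print(P.round(1).tolist())
a,b=P[0],P[1]; print("width",np.linalg.norm(a-b), "xaxis ang",np.degrees(np.arctan2(a[1]-b[1],a[0]-b[0])))
for p,q in((0,2),(1,3)): d=P[q]-P[p];print("edge ang",np.degrees(np.arctan2(d[1],d[0])))
m=(a+b)/2;e=np.radians(84.6);print("centre",m[:2]+113*np.array([np.cos(e),np.sin(e)]))
s=sense();print(s["tool_pos"],np.degrees(np.arctan2(s["tool_rot"][1][1],s["tool_rot"][0][1])))
E
```

```text
[[647.8, 170.6, 10.0], [532.3, 181.2, 10.0], [660.5, 326.2, 10.0], [547.7, 374.9, 10.0]]
width 116.0093348252839 xaxis ang -5.269226658152461
edge ang 85.3668697244892
edge ang 85.46231756133393
centre [600.72118463 288.38071957]
[0.60682892 0.28466088 0.09223573] 176.50068719033013
```

```bash
python3 -m pendant '[1,0,0,0,0,1,0,0,0,0,1,0,0,0,0]'
```

```text
clock: 4.87
tool_pos: [0.6132, 0.276, 0.1016]
tool_rot: [[-0.066, -0.998, 0.001], [-0.998, 0.066, 0.009], [-0.01, -0.0, -1.0]]
force: [0.8, 0.7, -0.5]
finger_gap: 0.0146
```

```bash
cat > rd.py <<'E'
from h import *
A=[]
for i in range(5):
    s=sense();A.append([*np.array(s["tool_pos"])*1000,np.degrees(np.arctan2(s["tool_rot"][1][1],s["tool_rot"][0][1]))%360]);snapshot("wrist")
A=np.array(A);print(A.round(1).tolist(),A.mean(0).round(1),"q",np.round(s["qpos"],3),s["clock"])
E
python3 rd.py
```

```text
[[613.2, 276.0, 101.6, 176.2], [613.4, 276.0, 102.1, 176.2], [613.4, 276.1, 102.2, 176.2], [613.2, 276.3, 102.0, 176.2], [613.0, 276.6, 101.7, 176.2]] [613.3 276.2 101.9 176.2] q [-1.071  0.988  1.289  1.351 -0.95   1.465 -3.047] 5.0667
```

The last joint (−3.047) is at its limit in this direction, so I unwind by a half turn. The tool can lie in the tray either way round.

```bash
for i in 1 2 3; do :; done; python3 -m pendant '[1,0,0,0,7,1,0,0,0,14,1,0,0,0,21,1,0,0,0,28,1,0,0,0,35,1,0,0,0,42,1,0,0,0,49,1,0,0,0,56]' | tail -3; python3 -m pendant '[1,0,0,0,7,1,0,0,0,14,1,0,0,0,21,1,0,0,0,28,1,0,0,0,35,1,0,0,0,42,1,0,0,0,49,1,0,0,0,56]'|tail -3;  python3 -m pendant '[1,0,0,0,7,1,0,0,0,14,1,0,0,0,21,1,0,0,0,28,1,0,0,0,35,1,0,0,0,42,1,0,0,0,49,1,0,0,0,56]'|tail -3; python3 -m pendant '[1,0,0,0,7,1,0,0,0,11,1,0,0,0,11,1,0,0,0,11]'; python3 rd.py
```

```text
tool_rot: [[0.794, -0.608, -0.008], [-0.608, -0.794, 0.004], [-0.009, 0.001, -1.0]]
force: [-0.5, 0.3, -1.5]
finger_gap: 0.0143
tool_rot: [[0.948, 0.318, -0.007], [0.318, -0.948, -0.004], [-0.008, 0.002, -1.0]]
force: [0.3, -0.3, -0.5]
finger_gap: 0.0144
tool_rot: [[0.266, 0.964, 0.001], [0.964, -0.266, -0.009], [-0.008, 0.003, -1.0]]
force: [0.1, 0.8, -0.1]
finger_gap: 0.0144
clock: 7.45
tool_pos: [0.6123, 0.2769, 0.1003]
tool_rot: [[0.085, 0.996, 0.002], [0.996, -0.085, -0.008], [-0.008, 0.003, -1.0]]
force: [0.7, -0.4, -0.2]
finger_gap: 0.0145
[[612.3, 276.9, 100.3, 355.1], [612.2, 277.0, 100.1, 355.1], [612.1, 277.1, 99.9, 355.1], [612.0, 277.2, 99.8, 355.2], [612.0, 277.3, 99.6, 355.2]] [612.1 277.1  99.9 355.1] q [-0.843  0.728  0.673  1.336 -0.445  1.231 -0.233] 7.65
```

```bash
python3 -m pendant '[1,1.2,0.8,-1,0, 1,1.2,0.8,-4,0, 1,1.2,0.8,-6.5,0,1,1.2,0.8,-8,0,1,1.2,0.8,-8.6,0, 1,1.2,0.8,-8.8,0,1,1.2,0.8,-8.8,0,1,1.2,0.8,-8.8,0]';python3 rd.py
```

```text
clock: 8.37
tool_pos: [0.6246, 0.2856, 0.0122]
tool_rot: [[0.083, 0.997, 0.003], [0.997, -0.083, -0.009], [-0.009, 0.004, -1.0]]
force: [0.1, 0.6, -1.2]
finger_gap: 0.0145
[[624.6, 285.6, 12.2, 355.3], [624.7, 285.7, 12.2, 355.3], [624.6, 285.7, 12.2, 355.3], [624.5, 285.6, 12.1, 355.3], [624.4, 285.6, 12.0, 355.3]] [624.5 285.6  12.1 355.3] q [-0.816  0.841  0.627  1.362 -0.502  1.1   -0.205] 8.5667
```

```bash
python3 -m pendant '[1,0,0,-0.2,0, 1,0,0,-0.3,0, 1,0,0,-0.3,0, 0.43,0,0,-0.3,0, 0.43,0,0,-0.2,0, 0.43,0,0,0,0, 0.43,0,0,0,0, 0.43,0,0,3,0]'; python3 -m pendant '[0.4,0,0,4,0, 0.2,0,0,8,-7, 0,-4,-1,12,-14, -0.2,-8,-2,12,-21, -0.2,-11,-3,12,-28,-0.2,-14,-4,12,-35,-0.2,-16,-5,12,-42,-0.2,-18,-5.5,12,-49]'; python3 -m pendant '[-0.2,0,0,0,-7,-0.2,0,0,0,-14,-0.2,0,0,0,-21,-0.2,0,0,0,-28,-0.2,0,0,0,-35,-0.2,0,0,0,-42,-0.2,0,0,0,-45,-0.2,0,0,0,-45]'; python3 rd.py; python3 w.py w3; python3 - <<'E'
from h import *
im=snapshot("top");save(cv2.resize(im[100:240,60:300],None,fx=3.2,fy=3.2,interpolation=cv2.INTER_CUBIC),"t1.png")
a=cv2.imread("pics/w3.png");b=cv2.imread("pics/t1.png");b=cv2.resize(b,(512,int(b.shape[0]*512/b.shape[1])))
c=np.vstack([a,b]);cv2.imwrite("pics/m1.png",cv2.resize(c,None,fx=600/c.shape[0],fy=600/c.shape[0],interpolation=cv2.INTER_AREA))
E
```

```text
clock: 9.28
tool_pos: [0.6188, 0.2842, 0.0349]
tool_rot: [[0.083, 0.996, -0.011], [0.996, -0.083, -0.014], [-0.015, -0.01, -1.0]]
force: [-0.7, -0.2, -0.8]
finger_gap: 0.0245
clock: 9.95
tool_pos: [0.442, 0.2291, 0.1613]
tool_rot: [[0.81, 0.586, -0.007], [0.586, -0.81, -0.007], [-0.01, 0.001, -1.0]]
force: [0.8, -0.7, 0.4]
finger_gap: 0.0512
clock: 10.62
tool_pos: [0.4439, 0.2304, 0.1614]
tool_rot: [[0.988, -0.153, -0.009], [-0.153, -0.988, -0.002], [-0.009, 0.003, -1.0]]
force: [-0.0, -0.3, -0.0]
finger_gap: 0.0512
[[443.9, 230.4, 161.4, 261.2], [443.8, 230.4, 161.4, 261.3], [443.8, 230.5, 161.4, 261.4], [443.9, 230.5, 161.5, 261.3], [443.9, 230.5, 161.5, 261.3]] [443.9 230.4 161.4 261.3] q [-1.385  0.48   1.199  1.775 -0.475  1.229 -1.775] 10.8167
10.8667 [0.4439 0.2305 0.1616] -98.68500032579668
[0.52384395 0.21843317 0.30470355] [[0.426, 0.231, 0.0], [0.633, 0.425, 0.0], [0.566, -0.014, 0.0], [0.112, -0.064, 0.0], [0.215, 0.606, 0.0]]
```

View pics/m1.png

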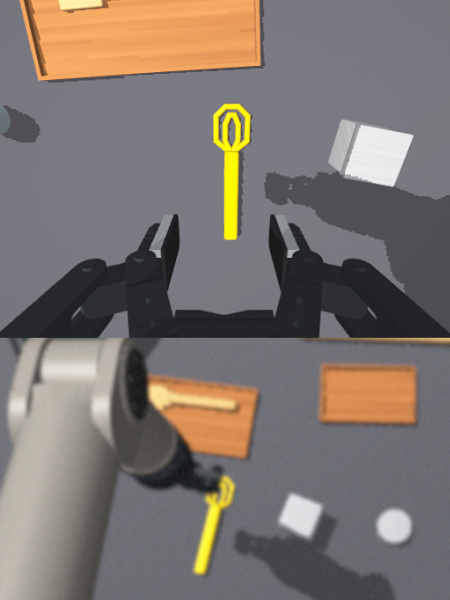

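The spatula lies in the tray's far half (blade at (165,398), handle at (237,405) in the lower picture). The whisk is centred between the fingers, from (231,238) to (231,105).

```bash
python3 - <<'E'
from lay import *
X,Y=np.meshgrid(np.arange(512),np.arange(384))
lying("w3",lambda h:(h[...,0]>22)&(h[...,1]>140)&(h[...,2]>90)&(X>220)&(X<310)&(Y>100)&(Y<300))
E
```

```text
rect [418.8 225.9  38.4 161.8  80.7] pca -8.8 handle ang -8.8 handle at mid [418.8 225.7] t -80.9 80.8
```

```bash
python3 -m pendant '[-0.2,-2.5,-0.4,-3,0, -0.2,-2.5,-0.4,-7,0,-0.2,-2.5,-0.4,-11,0,-0.2,-2.5,-0.4,-14,0,-0.2,-2.5,-0.4,-15.3,0, -0.2,-2.5,-0.4,-15.6,0,-0.2,-2.5,-0.4,-15.6,0]'; python3 -m pendant '[0.4,0,0,0,0, 1,0,0,0,0, 1,0,0,0,0, 1,0,0,0,0, 1,0,0,0,0, 1,0,0,0,0]'; python3 rd.py
```

```text
clock: 11.55
tool_pos: [0.4194, 0.2262, 0.0057]
tool_rot: [[0.988, -0.152, -0.009], [-0.152, -0.988, -0.002], [-0.009, 0.003, -1.0]]
force: [-0.2, 0.5, -0.3]
finger_gap: 0.0514
clock: 12.05
tool_pos: [0.4206, 0.2271, 0.0073]
tool_rot: [[0.988, -0.152, -0.006], [-0.152, -0.988, 0.001], [-0.006, -0.0, -1.0]]
force: [-0.1, -1.1, 7.2]
finger_gap: 0.0144
[[420.6, 227.1, 7.3, 261.3], [420.6, 227.1, 7.3, 261.3], [420.6, 227.2, 7.3, 261.3], [420.6, 227.1, 7.3, 261.3], [420.6, 227.2, 7.3, 261.3]] [420.6 227.1   7.3 261.3] q [-1.271  0.633  1.004  1.996 -0.691  0.906 -1.617] 12.25
```

```bash
python3 -m pendant '[1,0,0,3,0, 1,0,0,7,0, 1,0,0,10,7, 1,3,1,10,14, 1,6,2,10,21, 1,9,3,10,28, 1,12,4.5,10,35, 1,14,5.5,10,42]'|tail -1;python3 -m pendant '[1,1,0.4,0,7,1,1.5,0.7,0,14,1,1.5,0.7,0,21,1,1.5,0.7,0,28,1,1.5,0.7,0,35,1,1.5,0.7,0,42,1,1.5,0.7,0,49,1,1.5,0.7,0,51.6]'|tail -1;python3 -m pendant '[1,0,0,0,0,1,0,0,0,0]'; python3 rd.py; python3 w.py w4
```

```text
finger_gap: 0.0143
finger_gap: 0.0143
clock: 13.8
tool_pos: [0.5739, 0.2884, 0.1059]
tool_rot: [[0.091, 0.996, 0.002], [0.996, -0.091, -0.009], [-0.009, 0.003, -1.0]]
force: [-0.5, 0.1, -0.6]
finger_gap: 0.0146
[[573.9, 288.4, 105.9, 354.8], [573.9, 288.4, 105.8, 354.8], [573.9, 288.4, 105.7, 354.8], [573.9, 288.4, 105.6, 354.8], [573.9, 288.5, 105.6, 354.8]] [573.9 288.4 105.7 354.8] q [-0.887  0.652  0.628  1.428 -0.385  1.189 -0.303] 14.0
14.05 [0.5739 0.2884 0.1055] -5.163018242482619
[0.58127375 0.3682625  0.24864946] [[0.576, 0.288, 0.0], [0.408, 0.447, 0.0], [0.769, 0.415, -0.0], [0.833, 0.046, 0.0], [0.282, 0.097, 0.0]]
```

View pics/w4.png

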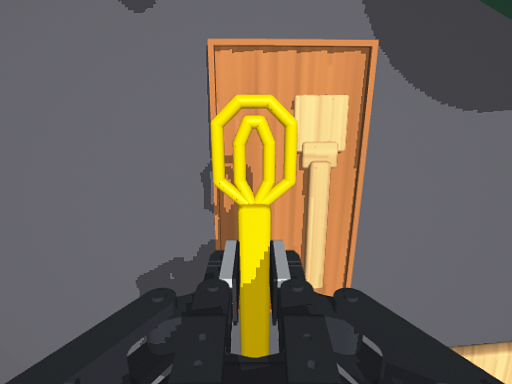

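The whisk is held over the left half with its loops at (254,150). The spatula lies straight in the right half, (320,125) to (315,285). I lower and release.

```bash
python3 -m pendant '[1,0.2,0,-2,0,1,0.2,0,-5,0,1,0.2,0,-8,0,1,0.2,0,-9.2,0,1,0.2,0,-9.45,0,1,0.2,0,-9.45,0,1,0.2,0,-9.45,0]'|sed -n '2p;4p'; python3 -m pendant '[0.43,0,0,0,0, 0.43,0,0,0.1,0, 0.43,0,0,0.2,0, 0.43,0,0,0.2,0, 0.43,0,0,2,0,0.4,0,0,6,0,0.2,0,0,10,0,0,0,0,12,0]'; python3 -m pendant '[-0.2,-1,-4,2,-7,-0.2,-2,-8,4,-14,-0.6,-3,-12,5,-21,-0.6,-4,-16,5,-28,-0.6,-5,-20,5,-35,-1,-6,-24,5,-42,-1,-7,-28,5,-49,-1,-8,-32,5,-56]'
```

```text
tool_pos: [0.5763, 0.2886, 0.0115]
force: [-0.4, -1.3, 0.2]
clock: 15.35
tool_pos: [0.5785, 0.2889, 0.1364]
tool_rot: [[0.09, 0.996, 0.009], [0.996, -0.09, -0.006], [-0.005, 0.009, -1.0]]
force: [0.1, -0.5, 0.2]
finger_gap: 0.0422
clock: 16.02
tool_pos: [0.4967, -0.0269, 0.1815]
tool_rot: [[0.879, 0.478, -0.006], [0.478, -0.879, -0.005], [-0.007, 0.002, -1.0]]
force: [1.8, -0.4, 0.6]
finger_gap: 0.0855
```

```bash
python3 -m pendant '[-1,-1,-4,2,4,-1,-2,-8,2,8,-1,-3,-12,2,12,-1,-4,-16,2,16,-1,-6,-20,2,16,-1,-7.5,-24,2,16,-1,-9,-28,2,16,-1,-10,-30,2,16]'|tail -1; python3 -m pendant '[-1,0,0,0,0,-1,0,0,0,0,-1,0,0,0,0]'; python3 rd.py; python3 w.py w5; python3 - <<'E'
from h import *
save(snapshot("top"),"t2.png")
E
```

```text
finger_gap: 0.0851
clock: 16.93
tool_pos: [0.3978, -0.3246, 0.201]
tool_rot: [[0.709, 0.705, -0.004], [0.705, -0.709, -0.007], [-0.008, 0.002, -1.0]]
force: [0.4, -0.2, -0.6]
finger_gap: 0.085
[[397.8, -324.6, 201.0, 314.9], [398.5, -323.8, 200.8, 315.0], [398.7, -323.5, 200.8, 315.1], [398.7, -323.4, 200.8, 315.1], [398.7, -323.6, 200.8, 315.1]] [ 398.5 -323.8  200.8  315. ] q [-0.122  0.37   1.008  1.688 -0.319  1.262  0.17 ] 17.1333
17.1833 [ 0.3985 -0.3238  0.2009] -44.950450847218626
[ 0.45549817 -0.26708925  0.34409118] [[0.379, -0.347, 0.0], [0.341, -0.03, 0.0], [0.696, -0.384, 0.0], [0.438, -0.831, 0.0], [-0.102, -0.29, 0.0]]
```

View pics/w5.png

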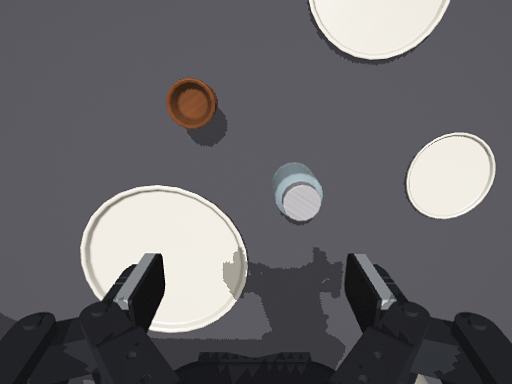

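The jar's cap is at (302,203) and its body reaches up to (293,165). The egg cup is at (192,102), and the 140 mm saucer is partly visible at the top.

```bash
python3 - <<'E'
from h import *; import pickle
info,s=pickle.load(open("pics/w5.pkl","rb"))
hsv=cv2.cvtColor(cv2.imread("pics/w5.png"),cv2.COLOR_BGR2HSV).astype(int)
m=((hsv[...,1]<25)&(hsv[...,2]>120)).astype(np.uint8);m=cv2.morphologyEx(m,cv2.MORPH_OPEN,np.ones((3,3)))
l=cv2.connectedComponents(m)[1];i=l[205,302];v,u=np.nonzero(l==i)
P=onz("wrist",np.c_[u,v],.07,info)[:,:2].astype(np.float32)*1000
print(u.min(),u.max(),v.min(),v.max(),cv2.minEnclosingCircle(P),P.mean(0))
print(onz("wrist",[[302,202.5]],.07,info),onz("wrist",[[192,102]],.048,info))
E
```

```text
283 320 181 220 ((418.0710144042969, -366.6889953613281), 19.902673721313477) [ 417.63385 -367.53235]
[[ 0.417604   -0.36843046  0.07      ]] [[ 0.40911912 -0.23452965  0.048     ]]
```

```bash
python3 -m pendant '[-1,1.9,-4.4,-1,0,-1,1.9,-4.4,-4,0,-1,1.9,-4.4,-8,0,-1,1.9,-4.4,-12,0,-1,1.9,-4.4,-15,0,-1,1.9,-4.4,-18,0,-1,1.9,-4.4,-18.8,0,-1,1.9,-4.4,-18.8,0]' 40|sed -n '2p;4p'; python3 -m pendant '[0,0,0,0,0, 1,0,0,0,0, 1,0,0,0,0, 1,0,0,0,0, 1,0,0,0,0, 1,0,0,0,0]'; python3 rd.py
```

```text
tool_pos: [0.4152, -0.3672, 0.0107]
force: [0.0, 0.4, -0.6]
clock: 18.45
tool_pos: [0.4176, -0.3703, 0.0153]
tool_rot: [[0.709, 0.706, -0.001], [0.706, -0.709, -0.01], [-0.008, 0.006, -1.0]]
force: [-0.8, 0.1, 5.6]
finger_gap: 0.0466
[[417.6, -370.3, 15.3, 314.9], [417.6, -370.3, 15.3, 314.9], [417.6, -370.3, 15.4, 314.9], [417.6, -370.3, 15.3, 314.9], [417.6, -370.3, 15.4, 314.9]] [ 417.6 -370.3   15.3  314.9] q [ 0.114  0.673  0.826  1.778 -0.588  0.95   0.396] 18.65
```

```bash
python3 -m pendant '[1,0,0,4,0,1,0,0,8,0,1,0,0,12,0,1,2.5,3,12,7,1,5,6,12,14,1,8,9,12,21,1,11,12,12,28,1,14,15,12,35]'|tail -1;python3 -m pendant '[1,3,3,0,7,1,5.5,6,0,11.5,1,7.5,9,0,11.5,1,9,12.5,0,11.5,1,9,15.5,0,11.5,1,9,16.5,0,11.5,1,9,16.5,0,11.5,1,9,16.5,0,11.5]'; python3 -m pendant '[1,0,0,0,0,1,0,0,0,0,1,0,0,0,0]'|tail -1;python3 rd.py; python3 w.py w6
```

```text
finger_gap: 0.0467
clock: 20.03
tool_pos: [0.6447, -0.0562, 0.1334]
tool_rot: [[-0.025, 1.0, 0.003], [1.0, 0.025, -0.01], [-0.01, 0.003, -1.0]]
force: [0.2, -0.1, -2.0]
finger_gap: 0.0466
finger_gap: 0.0466
[[644.4, -58.8, 133.4, 1.1], [644.5, -58.2, 133.3, 1.2], [644.6, -57.6, 133.3, 1.2], [644.7, -57.1, 133.1, 1.3], [644.7, -56.7, 133.1, 1.3]] [644.6 -57.7 133.2   1.2] q [-0.351  0.641  0.67   1.387 -0.394  1.245  0.367] 20.4833
20.5333 [ 0.6448 -0.0564  0.133 ] 1.3199452122695765
[0.64312538 0.02361991 0.27618933] [[0.648, -0.065, 0.0], [0.443, 0.089, 0.0], [0.845, 0.098, 0.0], [0.961, -0.3, 0.0], [0.347, -0.313, 0.0]]
```

View pics/w6.png

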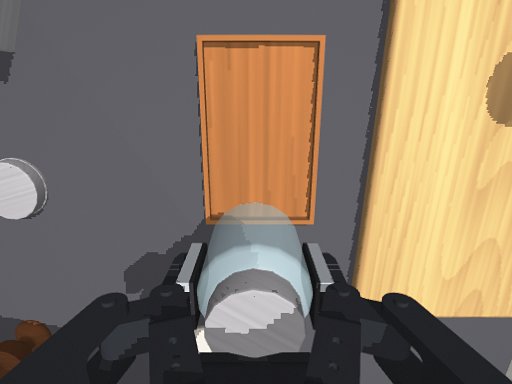

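The tray's rim corners are at (197,36), (325,36), (206,223) and (313,223). The jar is held upright.

```bash
python3 - <<'E'
from h import *; import pickle
info,s=pickle.load(open("pics/w6.pkl","rb"))
P=onz("wrist",[[197,36],[325,36],[206,223],[313,223]],.012,info)*1000
print(P.round(1).tolist(),P.mean(0).round(1), [np.linalg.norm(P[i]-P[j]).round(1) for i,j in((0,1),(2,3),(0,2),(1,3))])
e=P[0]+P[1]-P[2]-P[3];print(np.degrees(np.arctan2(e[1],e[0])))
E
```

```text
[[599.3, 62.3, 12.0], [697.0, 64.8, 12.0], [602.6, -92.4, 12.0], [700.3, -90.2, 12.0]] [649.8 -13.9  12. ] [np.float64(97.7), np.float64(97.7), np.float64(154.7), np.float64(155.0)]
91.21770188229048
```

```bash
python3 -m pendant '[1,0.5,0.5,-2,0,1,0.5,0.5,-5,0,1,0.5,0.5,-8,0,1,0.5,0.5,-10,0,1,0.5,0.5,-11,0,1,0.5,0.5,-11.2,0,1,0.5,0.5,-11.2,0,1,0.5,0.5,-11.2,0]'; python3 rd.py
```

```text
clock: 21.25
tool_pos: [0.6509, -0.0512, 0.022]
tool_rot: [[-0.024, 1.0, 0.005], [1.0, 0.024, -0.009], [-0.009, 0.005, -1.0]]
force: [0.1, -0.5, -2.0]
finger_gap: 0.0471
[[650.9, -51.2, 22.0, 1.4], [651.0, -51.2, 22.2, 1.4], [650.9, -51.1, 22.2, 1.4], [650.8, -51.1, 22.1, 1.4], [650.6, -51.0, 22.0, 1.4]] [650.8 -51.1  22.1   1.4] q [-0.332  0.76   0.614  1.479 -0.466  1.046  0.409] 21.45
```

```bash
python3 -m pendant '[1,0,0,-0.15,0,1,0,0,-0.25,0,1,0,0,-0.3,0,1,0,0,-0.3,0]'|sed -n '2p;4p'; python3 -m pendant '[-0.1,0,0,0,0,-0.45,0,0,0,0,-0.45,0,0,0,0,-0.45,0,0,0,0,-0.45,0,0,2,0,-0.45,0,0,6,0,-0.45,0,0,10,0,-0.45,0,0,14,0]'; python3 -m pendant '[-1,-2,1,2,-4,-1,-5,3,2,-8,-1,-8,5,2,-12,-1,-12,7,2,-16,-1,-15,8.5,2,-20,-1,-18,10,2,-20,-1,-20,11,2,-20,-1,-21,12,2,-20]'|tail -1; python3 -m pendant '[-1,0,0,0,0,-1,0,0,0,0]'|tail -1; python3 rd.py; python3 w.py w7
```

```text
tool_pos: [0.6502, -0.0509, 0.0193]
force: [-1.8, 0.1, 3.4]
clock: 22.5
tool_pos: [0.6493, -0.0508, 0.1588]
tool_rot: [[-0.024, 1.0, 0.001], [1.0, 0.024, -0.009], [-0.009, 0.001, -1.0]]
force: [-0.0, -0.3, 0.4]
finger_gap: 0.0617
finger_gap: 0.0853
finger_gap: 0.0856
[[439.9, 69.7, 178.2, 341.5], [440.7, 68.8, 178.3, 341.4], [441.0, 68.2, 178.3, 341.3], [441.0, 68.0, 178.3, 341.3], [440.9, 67.9, 178.2, 341.2]] [440.7  68.5 178.2 341.3] q [-0.932  0.173  0.836  1.885 -0.129  1.144 -0.378] 23.5333
23.5833 [0.4408 0.068  0.1781] -18.767610797527016
[0.46672196 0.14403395 0.32117575] [[0.436, 0.045, 0.0], [0.274, 0.295, 0.0], [0.717, 0.145, -0.0], [0.685, -0.338, 0.0], [0.01, -0.105, 0.0]]
```

View pics/w7.png

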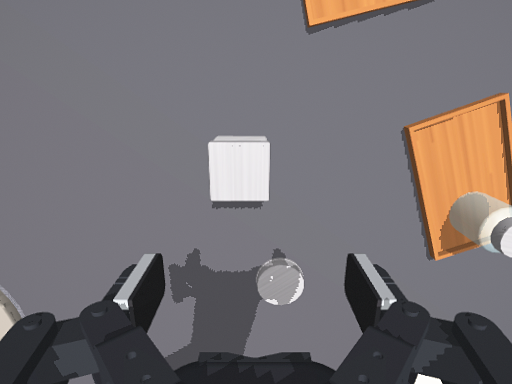

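The jar stands in the tray at (490,225). The tin's lid covers (209–269, 142–201), nearly square to the jaws. The cap is at (280,282).

```bash
python3 - <<'E'
from h import *; import pickle
info,s=pickle.load(open("pics/w7.pkl","rb"))
P=onz("wrist",[[208.5,142],[269.5,142],[269,201.5],[210.5,201.5]],.05,info)*1000
print(P.round(1).tolist(),P.mean(0).round(1),[np.linalg.norm(P[i]-P[i-1]).round(1) for i in range(4)])
for i,j in((0,1),(3,2),(2,1),(3,0)): d=P[j]-P[i];print(np.degrees(np.arctan2(d[1],d[0])).round(1))
C=onz("wrist",[[256.5,282],[304,282],[280,258],[280,305.5]],.016,info)*1000;print(C.round(1).tolist(),C.mean(0))
E
```

```text
[[416.7, 116.1, 50.0], [466.4, 99.2, 50.0], [449.3, 47.6, 50.0], [398.7, 64.8, 50.0]] [432.8  81.9  50. ] [np.float64(54.4), np.float64(52.5), np.float64(54.4), np.float64(53.5)]
-18.8
-18.8
71.7
70.6
[[404.2, -51.9, 16.0], [455.0, -69.3, 16.0], [438.4, -31.1, 16.0], [419.9, -91.0, 16.0]] [429.34155875 -60.82641938  16.        ]
```

```bash
python3 -m pendant '[-1,-0.8,1.4,-1,0,-1,-0.8,1.4,-5,0,-1,-0.8,1.4,-9,0,-1,-0.8,1.4,-12,0,-1,-0.8,1.4,-15,0,-1,-0.8,1.4,-16.1,0,-1,-0.8,1.4,-16.1,0,-1,-0.8,1.4,-16.1,0]'|sed -n '2p;4p'; python3 -m pendant '[0,0,0,0,0, 1,0,0,0,0, 1,0,0,0,0, 1,0,0,0,0, 1,0,0,0,0, 1,0,0,0,0]'; python3 rd.py
```

```text
tool_pos: [0.4326, 0.0825, 0.0174]
force: [0.8, -0.3, 0.6]
clock: 24.8
tool_pos: [0.4335, 0.0837, 0.0188]
tool_rot: [[0.319, 0.948, 0.003], [0.948, -0.319, -0.007], [-0.006, 0.005, -1.0]]
force: [-0.5, 0.7, 7.3]
finger_gap: 0.0536
[[433.5, 83.7, 18.8, 341.4], [433.4, 83.6, 18.7, 341.4], [433.4, 83.7, 18.8, 341.4], [433.5, 83.7, 18.7, 341.4], [433.5, 83.7, 18.7, 341.4]] [433.4  83.7  18.7 341.4] q [-0.815  0.419  0.715  2.082 -0.382  0.771 -0.189] 25.0
```

```bash
python3 -m pendant '[1,0,0,4,0,1,0,0,8,0,1,0,0,11,0,1,4,-1,11,7,1,8,-2,11,14,1,12,-3.5,11,20,1,16,-5,11,20,1,20,-6,11,20]'|tail -1; python3 -m pendant '[1,1.5,-0.4,0,0,1,1.5,-0.4,0,0,1,1.5,-0.4,0,0,1,1.5,-0.4,0,0]'|tail -1;python3 rd.py; python3 w.py w8
```

```text
finger_gap: 0.0532
finger_gap: 0.0531
[[638.4, 21.8, 127.0, 1.4], [638.3, 22.2, 127.1, 1.4], [638.4, 22.3, 127.3, 1.4], [638.5, 22.3, 127.4, 1.4], [638.7, 22.2, 127.4, 1.4]] [638.5  22.2 127.2   1.4] q [-0.491  0.636  0.688  1.42  -0.404  1.228  0.26 ] 26.25
26.3 [0.6389 0.022  0.1274] 1.421870864045954
[0.63710161 0.10193028 0.27069177] [[0.642, 0.015, 0.0], [0.44, 0.165, 0.0], [0.835, 0.176, 0.0], [0.949, -0.214, 0.0], [0.348, -0.227, 0.0]]
```

View pics/w8.png

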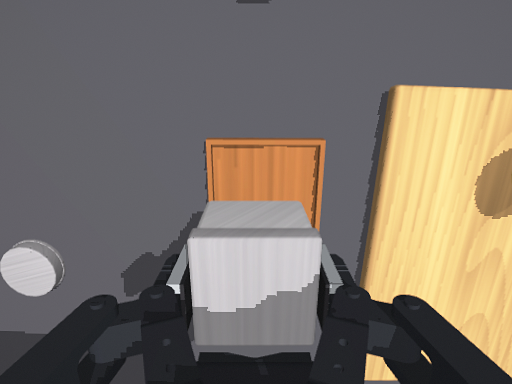

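The tin is held square over the tray's left part, and the tray's far edge shows at (206–325, 142). I lower partway and check.

```bash
python3 -m pendant '[1,0.9,-0.2,-1,0,1,0.9,-0.2,-4,0,1,0.9,-0.2,-7,0,1,0.9,-0.2,-8.5,0,1,0.9,-0.2,-9,0,1,0.9,-0.2,-9,0,1,0.9,-0.2,-9,0]'|sed -n '2p;4p'; python3 rd.py
```

```text
tool_pos: [0.6494, 0.019, 0.0381]
force: [-0.2, 0.1, -1.0]
[[649.4, 19.0, 38.1, 1.4], [650.0, 18.9, 38.9, 1.4], [650.2, 18.9, 39.1, 1.4], [650.2, 18.9, 39.1, 1.4], [650.0, 18.9, 38.9, 1.4]] [650.   18.9  38.8   1.4] q [-0.457  0.741  0.642  1.476 -0.467  1.075  0.304] 27.1333
```

```bash
python3 -m pendant '[1,-0.1,0.1,-1,0,1,-0.1,0.1,-1.5,0,1,-0.1,0.1,-1.65,0,1,-0.1,0.1,-1.7,0,1,-0.1,0.1,-1.7,0]'|sed -n '2p;4p'; python3 -m pendant '[-0.3,0,0,0,0,-0.6,0,0,0,0,-0.6,0,0,0,0,-0.6,0,0,0,0,-0.6,0,0,2,0,-0.6,0,0,6,0,-0.6,0,0,10,0,-0.6,0,0,14,0]'; python3 -m pendant '[-1,-2,-0.5,2,-2,-1,-6,-1,2,-4,-1,-10,-3,2,-6,-1,-14,-4.5,2,-8,-1,-17,-6,2,-10,-1,-20,-7,2,-10,-1,-22,-8,2,-10,-1,-22,-8,2,-10]'|tail -1; python3 -m pendant '[-1,0,0,0,0,-1,0,0,0,0,-1,0,0,0,0]'|tail -1; python3 rd.py; python3 w.py w9
```

```text
tool_pos: [0.6476, 0.0203, 0.0227]
force: [-4.4, 0.7, 14.1]
clock: 28.27
tool_pos: [0.6469, 0.02, 0.1606]
tool_rot: [[-0.023, 1.0, 0.001], [1.0, 0.023, -0.009], [-0.009, 0.0, -1.0]]
force: [0.7, 0.6, 0.4]
finger_gap: 0.0682
finger_gap: 0.0858
finger_gap: 0.0853
[[428.7, -59.4, 180.1, 351.4], [428.7, -59.5, 180.1, 351.4], [428.6, -59.6, 180.0, 351.4], [428.4, -59.7, 179.9, 351.4], [428.2, -59.8, 179.9, 351.4]] [428.5 -59.6 180.  351.4] q [-0.702  0.133  0.879  1.918 -0.102  1.138  0.066] 29.3833
29.4333 [ 0.4281 -0.0599  0.1799] -8.612160238977157
[0.44032563 0.01948938 0.32297527] [[0.427, -0.084, 0.0], [0.222, 0.134, 0.0], [0.688, 0.065, 0.0], [0.742, -0.419, 0.0], [0.031, -0.309, 0.0]]
```

View pics/w9.png

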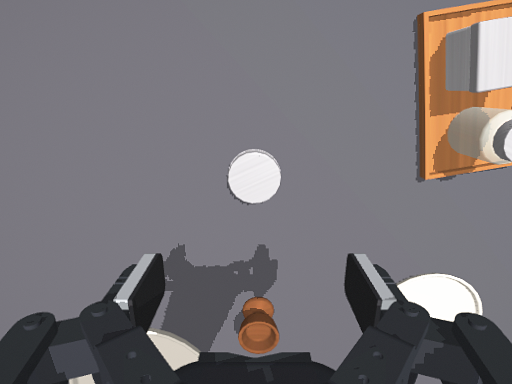

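The jar and tin stand side by side in the tray, around (490,90). The cap's top face is at (254,177). The egg cup stands at (260,325).

```bash
python3 - <<'E'
from h import *; import pickle
info,s=pickle.load(open("pics/w9.pkl","rb"))
g=cv2.cvtColor(cv2.imread("pics/w9.png"),cv2.COLOR_BGR2HSV).astype(int)
m=((g[...,2]>165)&(g[...,1]<40)).astype(np.uint8);l=cv2.connectedComponents(m)[1];v,u=np.nonzero(l==l[177,254])
P=onz("wrist",np.c_[u,v],.016,info)[:,:2].astype(np.float32)*1000;print(cv2.minEnclosingCircle(P),P.mean(0))
E
```

```text
((428.35333251953125, -62.558311462402344), 28.22616958618164) [428.67996 -62.31973]
```

```bash
python3 -m pendant '[-1,0,-0.2,-3,0,-1,0,-0.2,-7,0,-1,0,-0.2,-11,0,-1,0,-0.2,-14.5,0,-1,0,-0.2,-17,0,-1,0,-0.2,-17.6,0,-1,0,-0.2,-17.7,0,-1,0,-0.2,-17.7,0]'|sed -n '2p;4p'; python3 rd.py; python3 -m pendant '[0,0,0,0,0, 1,0,0,0,0, 1,0,0,0,0, 1,0,0,0,0, 1,0,0,0,0, 1,0,0,0,0]'; python3 rd.py
```

```text
tool_pos: [0.4286, -0.0623, 0.0037]
force: [-0.3, -0.1, -0.0]
[[428.6, -62.3, 3.7, 351.4], [429.3, -62.3, 4.3, 351.4], [429.7, -62.2, 4.7, 351.4], [429.7, -62.1, 4.7, 351.4], [429.4, -62.0, 4.6, 351.4]] [429.3 -62.2   4.4 351.4] q [-0.501  0.44   0.739  2.117 -0.432  0.731  0.367] 30.35
clock: 30.9
tool_pos: [0.4279, -0.0618, 0.0038]
tool_rot: [[0.15, 0.989, 0.001], [0.989, -0.15, -0.008], [-0.008, 0.003, -1.0]]
force: [-2.2, 0.8, 8.2]
finger_gap: 0.0518
[[427.9, -61.8, 3.8, 351.4], [427.9, -61.8, 3.8, 351.4], [428.0, -61.8, 3.8, 351.4], [427.9, -61.8, 3.8, 351.4], [427.9, -61.8, 3.8, 351.4]] [427.9 -61.8   3.8 351.4] q [-0.5    0.441  0.738  2.118 -0.432  0.732  0.367] 31.1
```

```bash
python3 -m pendant '[1,0,0,2,0,1,0,0,5,0,1,0,0,9,0,1,2,-2,12,0,1,4.5,-5,12,0,1,7.5,-8,12,-5,1,10,-11,12,-10,1,12.5,-14,12,-15]'|tail -1; python3 -m pendant '[1,2.5,-3,0,0,1,5.5,-6.2,0,0,1,5.5,-6.2,0,0,1,5.5,-6.2,0,0,1,5.5,-6.2,0,0,1,5.5,-6.2,0,0]'|tail -1;python3 rd.py; python3 w.py w10
```

```text
finger_gap: 0.0519
finger_gap: 0.0523
[[607.2, -262.1, 122.9, 336.4], [607.3, -261.9, 123.2, 336.4], [607.5, -261.9, 123.4, 336.5], [607.6, -262.1, 123.6, 336.5], [607.7, -262.3, 123.6, 336.4]] [ 607.4 -262.1  123.3  336.4] q [-0.095  0.726  0.825  1.352 -0.526  1.285  0.334] 32.5167
32.5667 [ 0.6077 -0.2626  0.1236] -23.560676172263374
[ 0.63988693 -0.18922527  0.26684667] [[0.608, -0.269, 0.0], [0.491, -0.05, 0.0], [0.847, -0.205, 0.0], [0.787, -0.602, 0.0], [0.245, -0.363, 0.0]]
```

View pics/w10.png

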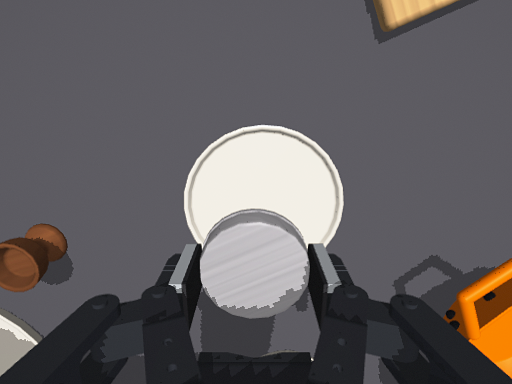

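The cap is held flat. The saucer's rim passes through (184,198), (343,198) and (263,126).

```bash
python3 - <<'E'
from h import *; import pickle
from scipy.optimize import least_squares as ls
info,s=pickle.load(open("pics/w10.pkl","rb"))
g=cv2.cvtColor(cv2.imread("pics/w10.png"),cv2.COLOR_BGR2HSV).astype(int)
m=((g[...,2]>165)&(g[...,1]<60)).astype(np.uint8);l=cv2.connectedComponents(m)[1];v,u=np.nonzero((l==l[170,263]))
c=[(u[v==r].min()-.5,r) for r in range(135,230,5)]+[(u[v==r].max()+.5,r) for r in range(135,230,5)]
P=onz("wrist",c,.009,info)[:,:2]*1000
r=ls(lambda q:np.hypot(P[:,0]-q[0],P[:,1]-q[1])-q[2],[608,-281,70],loss="soft_l1");print(r.x,np.abs(r.fun).max())
E
```

```text
[ 609.63804962 -280.39717019   69.68726703] 0.5744736819888203
```

```bash
python3 -m pendant '[1,0.2,-1.8,-2,0,1,0.2,-1.8,-5,0,1,0.2,-1.8,-8,0,1,0.2,-1.8,-10,0,1,0.2,-1.8,-10.5,0,1,0.2,-1.8,-10.5,0,1,0.2,-1.8,-10.5,0]'|sed -n '2p;4p'; python3 rd.py
```

```text
tool_pos: [0.6104, -0.2822, 0.0192]
force: [0.6, -0.2, -0.3]
[[610.4, -282.2, 19.2, 336.4], [610.9, -282.8, 20.1, 336.4], [611.1, -282.9, 20.5, 336.4], [611.0, -282.9, 20.4, 336.4], [610.9, -282.8, 20.2, 336.4]] [ 610.8 -282.7   20.1  336.4] q [-0.038  0.843  0.764  1.416 -0.603  1.116  0.405] 33.4
```

Shift by (−0.1, +0.2), lower 12 mm, release and withdraw.

```bash
python3 -m pendant '[1,-0.1,0.2,-0.6,0,1,-0.1,0.2,-1,0,1,-0.1,0.2,-1.2,0,1,-0.1,0.2,-1.2,0,1,-0.1,0.2,-1.2,0]'; python3 -m pendant '[-0.3,0,0,0,0,-0.6,0,0,0,0,-0.6,0,0,0,0,-0.6,0,0,0,0,-0.6,0,0,2,0,-0.6,0,0,6,0,-0.6,0,0,10,0,-0.6,0,0,14,0]';  python3 -m pendant '[-0.6,-3,0,2,0,-0.6,-7,0,4,0,-0.6,-10,0,5,0,-0.6,-14,0,6,0,-0.6,-18,-2,6,0,-0.6,-22,-4,6,0,-0.6,-25,-7,6,0,-0.6,-25,-10,6,0]'; python3 rd.py; python3 w.py w11; python3 - <<'E'
from h import *
a=snapshot("top");save(a,"t3.png")
b=snapshot("scene");save(b,"s3.png")
save(cv2.resize(a[90:230,60:420],None,fx=2.2,fy=2.2,interpolation=cv2.INTER_CUBIC),"t3c.png");save(cv2.resize(b[120:330,100:400],None,fx=2.6,fy=2.6,interpolation=cv2.INTER_CUBIC),"s3c.png")
E
```

```text
clock: 33.87
tool_pos: [0.6089, -0.2795, 0.008]
tool_rot: [[0.4, 0.916, -0.001], [0.916, -0.4, -0.008], [-0.008, 0.003, -1.0]]
force: [-2.7, 2.4, 10.5]
finger_gap: 0.0519
clock: 34.53
tool_pos: [0.608, -0.2796, 0.1466]
tool_rot: [[0.401, 0.916, -0.003], [0.916, -0.401, -0.009], [-0.009, 0.0, -1.0]]
force: [1.0, -0.2, 0.4]
finger_gap: 0.0681
clock: 35.2
tool_pos: [0.352, -0.3794, 0.206]
tool_rot: [[0.405, 0.914, -0.002], [0.914, -0.405, -0.004], [-0.004, -0.001, -1.0]]
force: [-0.1, 0.3, 1.3]
finger_gap: 0.0684
[[352.0, -379.4, 206.0, 336.1], [350.9, -389.5, 207.0, 335.6], [353.1, -386.6, 206.9, 335.6], [355.7, -383.2, 206.3, 335.9], [357.8, -380.9, 205.9, 336.2]] [ 353.9 -383.9  206.4  335.9] q [ 0.034  0.38   0.994  1.66  -0.325  1.275  0.674] 35.4
35.45 [ 0.359  -0.3794  0.2056] -23.639787250539275
[ 0.39144064 -0.30609152  0.34887237] [[0.349, -0.41, 0.0], [0.196, -0.124, 0.0], [0.662, -0.328, 0.0], [0.583, -0.845, 0.0], [-0.126, -0.533, 0.0]]
```

View pics/t3c.png

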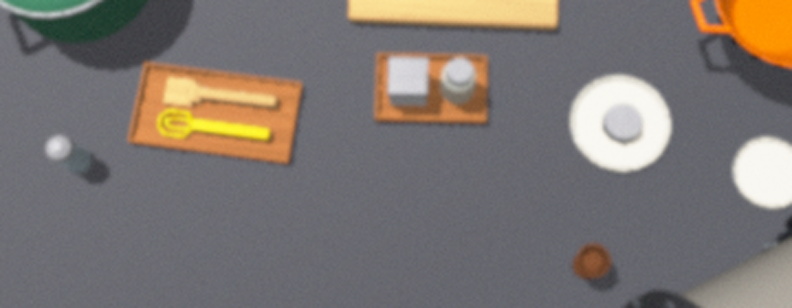

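View pics/s3c.png

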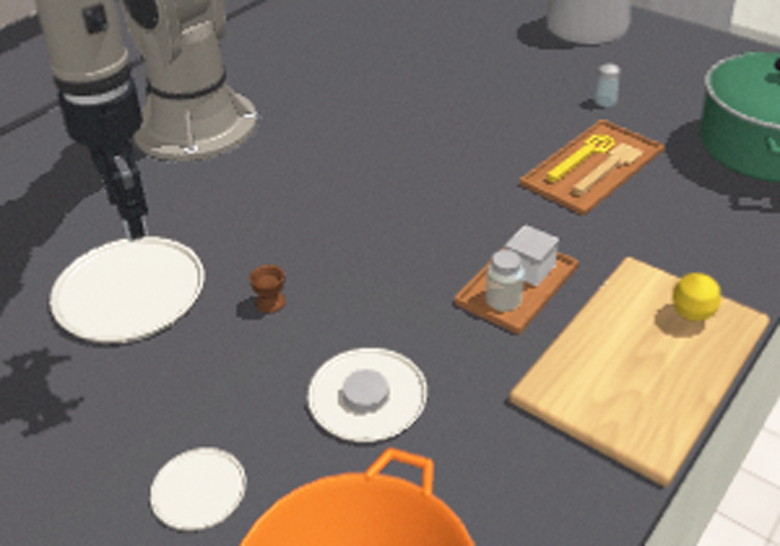

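Both views show the spatula and whisk parallel in the long tray, the tin and jar upright in the short tray, the cap on the saucer, and both bystanders standing. I make a quick numeric check before handing in.

```bash
python3 - <<'E'
from h import *
for f in("top0","t3"):
    h=cv2.cvtColor(cv2.imread(f"pics/{f}.png"),cv2.COLOR_BGR2HSV)
    m=((h[...,1]>90)|(h[...,2]>135)).astype(np.uint8);l=cv2.connectedComponents(m)[1]
    for k,u,v,z in(("egg",329,209,.048),("shaker",87,157,.07)):
        y,x=np.nonzero(l==l[v,u]);print(f,k,(onz("top",np.c_[x,y],z)[:,:2]*1000).mean(0).round(1),len(x))
g=h[...,2].astype(int);s=np.zeros_like(g,np.uint8);cv2.circle(s,(342,146),17,1,-1)
y,x=np.nonzero((g<205)&(s>0));print("cap",(onz("top",np.c_[x,y],.02)[:,:2]*1000).mean(0).round(1),len(x))
m=((h[...,0]>22)&(h[...,0]<35)&(h[...,1]>190)).astype(np.uint8);m[:,:120]=0;m[:,200:]=0;m[:115]=0;m[170:]=0
y,x=np.nonzero(m);P=(onz("top",np.c_[x,y],.012)[:,:2]*1000).astype(np.float32);print("whisk",cv2.minAreaRect(P))
s=sense();print(s["force"],s["clock"],np.abs(s["qd"]).max())
E
```

```text
top0 egg [ 402.5 -232.9] 199
top0 shaker [521.5 471.6] 116
t3 egg [ 402.4 -233. ] 203
t3 shaker [521.4 471.7] 115
cap [ 585.9 -279.1] 81
whisk ((569.65625, 284.6807861328125), (157.16427612304688, 37.799171447753906), 80.7693862915039)
[0.48090051 0.10410969 0.24018933] 35.6 0.0061610579241982676
```

```bash
python3 -c "
from plant import *
job_done()"
```

```text
the job is handed in; nothing more can be done
```

I handed the job in at about 36 s of the 112 s allowed, with everything put away in the order asked. No verdict was reported. The spatula and whisk lie side by side in the long tray, the jar and tin stand in the short tray, and the cap is on the 140 mm saucer.

**Final views:** the top and scene pictures show both tools flat and lengthwise, the jar and tin upright, and the cap flat on the saucer. The gripper was clear of everything. The egg cup and pepper shaker measure within 0.2 mm of where they were.

**Checks that disagreed or went wrong:**
- **Cap:** the numeric check failed because its colour mask caught only part of the cap, so its 24 mm offset means nothing. I judged the centring by eye in the top view and from the release point, which was within about 1 mm of the measured saucer centre.
- **Whisk:** a rough rectangle fit put it about 4° off the tray's axis. In the top view it looks parallel to the tray wall to within about half a degree.
- **Spatula:** my first turn over the tray ran into the last joint's limit. I turned it back by a half turn, so it lies the other way round lengthwise.

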